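# Put the hot-air nozzles back on their rack in order of size

### The arm

A 7-joint arm with a two-finger parallel gripper is mounted at the origin on the work surface; the furniture and walls round the work are solid. World frame = base frame: x ahead of the robot, y to its left, z up, the work surface at z = 0. Lengths are in m, angles in rad, forces in N, time in s.
With the tool pointing down it reaches from about 0.35 to 0.9 m from the base axis. Payload 8.1 kg.
Tool frame: the origin (TCP) lies on the mounting face of the last link; the fingertips stand 178 mm ahead of it and the grasp point (between the pads) lies 159 mm ahead of it (r.grasp_offset is the distance from the TCP to the grasp point, in m); z points along the fingers, y is the line along which they close (so a half turn about z gives the same grasp; the last joint's range is limited). The gripper opens to 92 mm and grips with 3 to 60 N. Pads are 19 mm wide; open, the fingers measure 130 mm over their backs; the gripper's body (75 mm by 190 mm) begins 47 mm behind the grasp point.
Start: joints at [1.092, 0.434, 0.025, 1.573, -0.012, 1.134, -0.075], TCP at [0.229, -0.581, 0.405] pointing down, gripper open.
Joint ranges: [-2.62, 2.62], [-0.44, 2.09], [-1.27, 1.32], [0.08, 2.57], [-1.32, 4.46], [0.12, 2], [-2.74, 2.74]. Speed limits (rad/s): [2.22, 2.22, 3.01, 3.01, 3.14, 3.14, 3.14].

### API

Orientations are given as a rotation vector (axis times angle).
In Python, from rig import r gives the robot as it stands.
- The arm moves only by the tool play_rows, never from a script. Its argument "commands" is text: rows parted by semicolons, each of 4 numbers parted by spaces: the shift along the tool's x, y, z in m, then the turn about the tool's z in degrees. In form: dx dy dz spin; .... A call has 1 to 12 rows; each row is the pose to reach, as a shift and turn from the pose commanded when the call began, along the tool's axes at that moment; what a row does not reach only later rows make up. A row lasts 1/10 s, in which the tool goes at most 50 mm and 8.59 degrees, less where a joint would pass 70% of its speed; a pose out of reach is approached as far as the arm can. A call with a gripper value outside its range is refused whole. "hand" is the closure, from 0 (fully open) to 1 (shut), set as the call begins (left out, the last holds). The fingers move at their own pace and stop on an object; "force" is the grip in N (left out, the last holds). Time passes only in rows, so rows that repeat a pose let the fingers close. It gives the time, the measured TCP pose, the force, the opening and the grip force at its end, in the units of the state.
- r.sense(): the state, without advancing time (a new reading comes with each control period).
- r.grab_frame(name): name is "side" or "top"; returns a dict with "img" (384x512x3 uint8, red, green, blue), "range_z" (384x512 float32, m along the optical axis (not along the pixel's ray), 0 where there is no reading), "fovy" (degrees; the focal length in pixels is half the picture's height over the tangent of half this angle, whatever the lens; pixels are square), "cx", "cy" (the principal point, pixels), "D" ([k1, k2, p1, p2, k3] as OpenCV has them; the pictures are not rectified), "R" (3x3) and "t" (3): a world point X has camera coordinates R X + t. Camera axes: x right, y down, z forward; pixel columns grow to the right and rows downward; lengths in m; the calibration is good to about 2 mm. A picture is of the moment at which its call begins.
- r.sign_off(): hands the job in; it is judged then, once.
The state is a dict: "time": time; "joints": joint angles; "qvel": joint speeds; "joint_torque": joint torques, N m; "tool_pos": TCP position; "orientation": TCP orientation; "force": force on the tool from outside, world axes, zero at the start; "moment": the same for the moment, N m; "grip_width": finger opening in m; "finger_force": force on a finger pad.
Only numpy, scipy, OpenCV 4.12 (cv2) and the standard library are available. Lean on these libraries where they do the work, as an engineer would, in place of code of your own. Each camera call takes 0.05 s, during which the arm holds its last target. There are 200 camera calls.

### The job

Put the four loose hot-air nozzles back on the nozzle rack, each fully down over a post of its own with its outlet up, so that the whole row runs in order of outlet size from the small round-tipped nozzle standing at one end to the largest one standing at the other. Leave those two end nozzles on their posts.

Things in the scene. Friction and masses are not known exactly. Their poses are not given: they have to be found in the camera images.
- nozzle_rack: fixed flat aluminium bar 306 x 40 x 8 mm with six black posts (12 mm diameter, 19.5 mm high, tapered tops) on its centre line x = 0 at y = -135, -81, -27, 27, 81, 135 mm. Any nozzle fits any post with 6 mm play all round; fully down, its foot is on the bar, 8 mm over the bench. Only the end posts are occupied. Origin: middle of the bar's underside, on the bench; z up.
- nozzle_round_center (a point): smallest nozzle, already standing on one end post of the rack (either end): same 28 mm collar, tapering to a round tip 9 mm across; 46 mm tall. It stays there. The point is its centre, 23 mm above its foot.
- nozzle_44_center (a point): largest nozzle, already standing on the other end post of the rack: same 28 mm collar under a square outlet box 44 mm wide; 46 mm tall. It stays there. The point is its centre, 23 mm above its foot.
- nozzle_12_center (a point): loose steel hot-air nozzle, 46 mm tall, upright on its round collar (28 mm outside, 24 mm tall; bore from below 24 mm wide, 22 mm deep); above the collar a square outlet box 12 mm wide, 22 mm tall, open at the top, faces along x and y; the box is narrower than the collar, so at this level fingers close on the collar, 28 mm. Point: centre, 23 mm above the foot, where collar meets box; z up.
- nozzle_20_center (a point): loose steel hot-air nozzle, 46 mm tall, upright on its round collar (28 mm outside, 24 mm tall; bore from below 24 mm wide, 22 mm deep); above the collar a square outlet box 20 mm wide, 22 mm tall, open at the top, faces along x and y; the box is narrower than the collar, so at this level fingers close on the collar, 28 mm. Point: centre, 23 mm above the foot, where collar meets box; z up.
- nozzle_28_center (a point): loose steel hot-air nozzle, 46 mm tall, upright on its round collar (28 mm outside, 24 mm tall; bore from below 24 mm wide, 22 mm deep); above the collar a square outlet box 28 mm wide, 22 mm tall, open at the top, faces along x and y; box and collar are equally wide, 28 mm. Point: centre, 23 mm above the foot, where collar meets box; z up.
- nozzle_36_center (a point): loose steel hot-air nozzle, 46 mm tall, upright on its round collar (28 mm outside, 24 mm tall; bore from below 24 mm wide, 22 mm deep); above the collar a square outlet box 36 mm wide, 22 mm tall, open at the top, faces along x and y; the box overhangs the collar, so fingers close on two opposite faces of the box, 36 mm. Point: centre, 23 mm above the foot, where collar meets box; z up.
Things that resemble listed ones, but are neither listed nor needed, are in the scene too. Leave any red look-alike of the part that bears nozzle_20_center alone.

How it is judged:
At the end, for the whole second after the job is handed in: From the 44 mm nozzle's end, the middle posts carry the 36, 28, 20 and 12 mm nozzles in this order, each within 9 mm of its post, foot on the bar (height within 4 mm), upright within 0.12 rad, released, at rest; the round-tipped and 44 mm nozzles still on their end posts (((y of nozzle_44_center in the frame of nozzle_rack above 0.1 m and y of nozzle_round_center in the frame of nozzle_rack below -0.1 m and y of nozzle_36_center in the frame of nozzle_rack between 0.072 and 0.09 m and y of nozzle_28_center in the frame of nozzle_rack between 0.018 and 0.036 m and y of nozzle_20_center in the frame of nozzle_rack between -0.036 and -0.018 m and y of nozzle_12_center in the frame of nozzle_rack between -0.09 and -0.072 m) or (y of nozzle_44_center in the frame of nozzle_rack below -0.1 m and y of nozzle_round_center in the frame of nozzle_rack above 0.1 m and y of nozzle_36_center in the frame of nozzle_rack between -0.09 and -0.072 m and y of nozzle_28_center in the frame of nozzle_rack between -0.036 and -0.018 m and y of nozzle_20_center in the frame of nozzle_rack between 0.018 and 0.036 m and y of nozzle_12_center in the frame of nozzle_rack between 0.072 and 0.09 m)) and x of nozzle_36_center in the frame of nozzle_rack between -0.009 and 0.009 m and z of nozzle_36_center in the frame of nozzle_rack between 0.027 and 0.035 m and angle between each of nozzle_36_center, nozzle_28_center, nozzle_20_center, nozzle_12_center's own z axis and vertical below 0.12 rad and linear speed of each of nozzle_36, nozzle_28, nozzle_20, nozzle_12 below 0.02 m/s and x of nozzle_28_center in the frame of nozzle_rack between -0.009 and 0.009 m and z of nozzle_28_center in the frame of nozzle_rack between 0.027 and 0.035 m and x of nozzle_20_center in the frame of nozzle_rack between -0.009 and 0.009 m and z of nozzle_20_center in the frame of nozzle_rack between 0.027 and 0.035 m and x of nozzle_12_center in the frame of nozzle_rack between -0.009 and 0.009 m and z of nozzle_12_center in the frame of nozzle_rack between 0.027 and 0.035 m); the robot touches nothing.
It fails at once if the round-tipped nozzle is taken off or knocked from its end post (distance of nozzle_round_center from where it was at the start of the episode above 0.015 m or angle between nozzle_round_center's own z axis and vertical above 0.3 rad).
It fails at once if the largest nozzle is taken off or knocked from its end post (distance of nozzle_44_center from where it was at the start of the episode above 0.015 m or angle between nozzle_44_center's own z axis and vertical above 0.3 rad).
It also fails if it takes over 120 s, if anything falls off the work surface, if the arm or the gripper's body presses on something with over 40 N, if the wrist force passes 120 N, or if a joint passes its speed limit or range.

## Working session

There is one attempt and no reset: what is moved stays moved. The work goes in short steps, Python scripts to look and compute and a tool call to move; the robot and the scene stay as the last step left them, time stands still between calls to the robot, and variables do not carry over. Pictures are saved under pics/ and viewed, at most 14 in all, crops included, and the job is handed in when it is done.

Besides the shell and the picture viewer there is one more tool, called after "Call:" as name(argument=value, ...), one argument or row to a line, values as JSON. play_rows: Moves the arm, as the interface text tells. Its arguments: {"type":"object","properties":{"commands":{"type":"string"},"hand":{"type":"number"},"force":{"type":"number"}},"required":["commands"]}

```bash
mkdir -p pics
cat > h.py <<'E'
import numpy as np, cv2, pickle
from rig import r
def grab(n,name):
    f=r.grab_frame(name); pickle.dump(f,open(n+'.pkl','wb')); cv2.imwrite(f'pics/{n}.png',f['img'][:,:,::-1]); return f
def K(f):
    F=f['img'].shape[0]/2/np.tan(np.radians(f['fovy'])/2)
    return np.array([[F,0,f['cx']],[0,F,f['cy']],[0,0,1.]])
def ray(f,uv):
    p=cv2.undistortPoints(np.array(uv,float).reshape(-1,1,2),K(f),np.array(f['D'],float)).reshape(-1,2)
    return np.c_[p,np.ones(len(p))]
def at_z(f,uv,z):
    R=np.array(f['R']);t=np.array(f['t']);c=-R.T@t;d=ray(f,uv)@R
    return c+d*((z-c[2])/d[:,2])[:,None]
def cloud(f):
    h,w=f['range_z'].shape
    uv=np.stack(np.meshgrid(np.arange(w),np.arange(h)),-1).reshape(-1,2)
    P=(ray(f,uv)*f['range_z'].reshape(-1,1)-np.array(f['t']))@np.array(f['R'])
    P[f['range_z'].ravel()<=0]=np.nan
    return P.reshape(h,w,3)
E
python3 - <<'E'
from h import *
for n in('top','side'):
    f=grab(n+'0',n); print(n,-np.array(f['R']).T@f['t'],f['fovy'],f['D'])
    cv2.imwrite(f'pics/{n}0b.png',cv2.resize(f['img'][:,:,::-1],(800,600),interpolation=cv2.INTER_CUBIC))
s=r.sense();print(s['tool_pos'],s['orientation'],s['grip_width'],r.grasp_offset)
E
```

```text
top [ 0.29520494 -0.01083652  1.05446855] 52.03951893276124 [-0.00800604  0.          0.          0.          0.        ]
side [0.34881925 0.77536919 0.68893144] 51.525795400937405 [0.00695269 0.         0.         0.         0.        ]
[ 0.2292615  -0.5812086   0.40401914] [-3.08500382e+00 -5.86427090e-01  5.87155780e-04] 0.09203528872877155 0.1592
```

View pics/top0b.png

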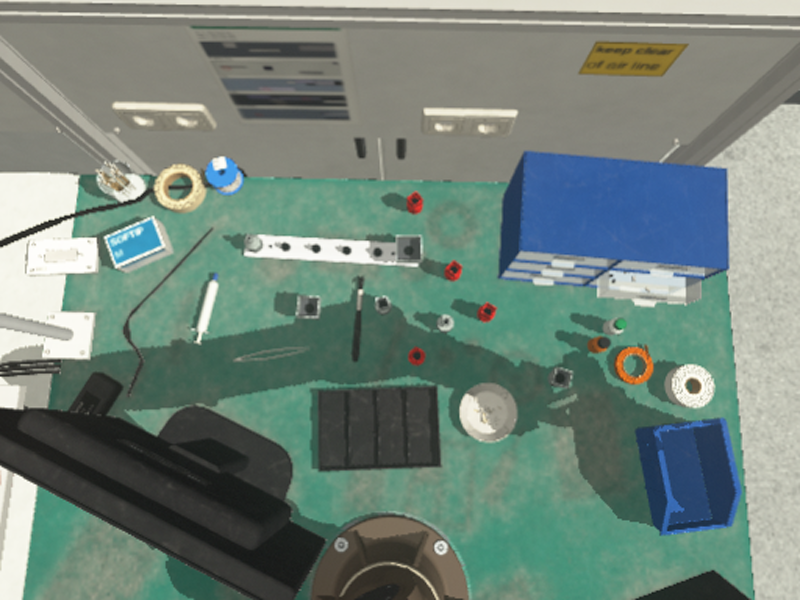

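View pics/side0b.png

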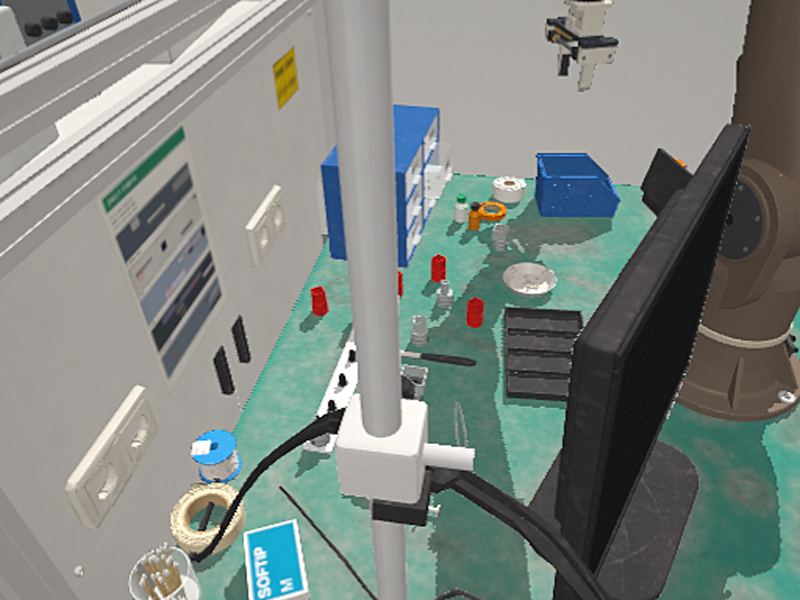

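Run:
```python
from h import *
f=pickle.load(open('top0.pkl','rb'));im=f['img'][:,:,::-1]
def crop(x,y,w,h,s):return cv2.resize(im[y:y+h,x:x+w],None,fx=s,fy=s,interpolation=cv2.INTER_CUBIC)
a=crop(150,140,128,66,6)   # rack
b=[crop(x,y,32,32,8) for x,y in((181,180),(229,178),(269,190))]
c=crop(343,226,32,32,8)
a=cv2.resize(a,(768,300)) if 0 else a[:, :768]
cv2.imwrite('pics/c1.png',a)
g=np.hstack(b[:]); cv2.imwrite('pics/c2.png',cv2.resize(np.vstack([np.hstack(b[:2]),np.hstack([b[2],c])]),(576,576),interpolation=cv2.INTER_CUBIC))
C=cloud(f); b=C.reshape(-1,3)
# print heights near tall things
for n,(u,v) in dict(round=(162,156),n44=(261,159),a=(197,196),b=(244,194),c=(285,206),d=(360,242)).items():
    p=C[v-12:v+13,u-12:u+13].reshape(-1,3); q=p[(p[:,2]>.036)&(p[:,2]<.075)]
    print(n,len(q),q.min(0).round(4),q.max(0).round(4),q.mean(0).round(4))
```

```text
round 51 [0.556  0.2407 0.0363] [0.5787 0.2623 0.0566] [0.5669 0.2515 0.0427]
n44 160 [ 0.5352 -0.0387  0.036 ] [0.5813 0.0045 0.0593] [ 0.5589 -0.0169  0.045 ]
a 60 [0.4371 0.1303 0.0371] [0.4733 0.1673 0.0516] [0.4558 0.1484 0.044 ]
b 27 [0.4537 0.0147 0.0369] [0.4761 0.0361 0.0501] [0.4651 0.0255 0.045 ]
c 15 [ 0.4301 -0.0865  0.0371] [ 0.4434 -0.0738  0.0495] [ 0.437  -0.0812  0.0446]
d 54 [ 0.3332 -0.287   0.0361] [ 0.3634 -0.2533  0.0495] [ 0.3483 -0.2696  0.0434]
```

View pics/c1.png

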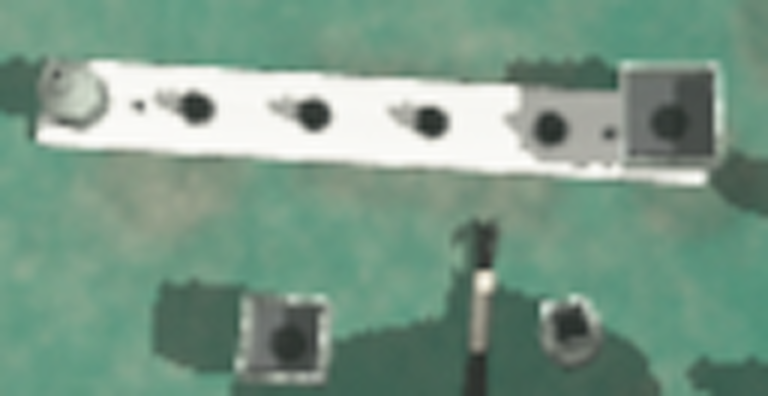

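View pics/c2.png

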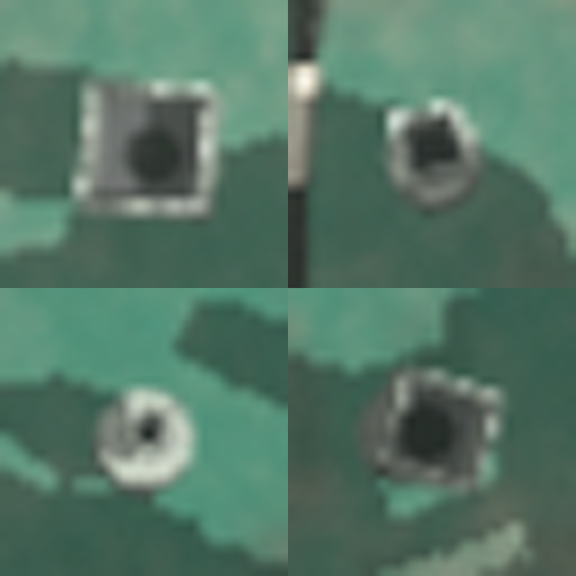

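Top view (512×384 px): the round nozzle is at (162,156) and the 44 at (261,159). The steel loose ones are 36 at (197,196), with a box about 36 mm wide in depth; 20 at (243,194), about 22 mm; 12 at (285,206), about 13 mm; and 28 at (360,242), about 30 mm. The red ones at (266,130), (290,173), (311,200) and (267,228) are look-alikes, so I'll leave them. The enlarged crops confirm the outlet sizes.

```bash
cat >> h.py <<'E'
from scipy.spatial.transform import Rotation as Ro
def rel(xyz,yaw,s=None):
    """shift/spin bringing the grasp point to xyz, tool-y line at yaw (deg from world x), from the present pose"""
    s=s or r.sense(); R=Ro.from_rotvec(s['orientation']).as_matrix()
    p=np.array(xyz)+[0,0,r.grasp_offset]-s['tool_pos']
    cur=np.degrees(np.arctan2(R[1,1],R[0,1])); d=(cur-yaw+90)%180-90   # tool z down: +spin lowers the world yaw
    return (R.T@p).round(4), round(d,1), round(cur,1)
E
python3 - <<'E'
from h import *
f=pickle.load(open('top0.pkl','rb'));C=cloud(f)
uv=lambda p,s,o:(np.array(p)+.5)/s-.5+np.array(o)
print('posts',at_z(f,uv([(197,107),(313,114),(431,121),(550,128)],6,(150,140)),.0265).round(4).tolist())
print('44',at_z(f,uv([(625,65),(718,68),(715,160),(622,158)],6,(150,140)),.054).mean(0).round(4))
def box(n,c):
    q=at_z(f,c,.046);e=q-np.roll(q,-1,0)
    print(n,q.mean(0).round(4),np.linalg.norm(e,axis=1).round(4),np.degrees(np.arctan2(e[:,1],e[:,0])).round(1)%90)
box('36',uv([(88,82),(213,90),(207,212),(78,205)],9,(181,180)))
box('28',uv(np.array([(403,370),(498,400),(475,487),(378,462)])-288,9,(343,226)))
print('20 collar',at_z(f,uv([(433-288,160)],9,(229,178)),.024).round(4), '20 top',at_z(f,uv([(432-288,140)],9,(229,178)),.046).round(4))
print('12 collar',at_z(f,uv([(146,438-288)],9,(269,190)),.024).round(4))
b=C.reshape(-1,3);b=b[(b[:,2]>.1)&(b[:,0]>.45)&(abs(b[:,1]-.1)<.2)];print('wall x',np.percentile(b[:,0],[0,1,5,50]))
b=C.reshape(-1,3);b=b[(b[:,2]>.1)&(b[:,0]>.2)&(b[:,1]<-.1)&(b[:,0]<.62)];print('cab',np.nanmin(b,0),np.nanmax(b,0))
s=r.sense()
for n,p,y in(('28',(.348,-.269,.15),90),):print(n,rel(p,y))
print(Ro.from_rotvec(s['orientation']).as_matrix().round(3))
E
```

```text
posts [[0.5619, 0.1952, 0.0265], [0.5597, 0.1427, 0.0265], [0.5576, 0.0895, 0.0265], [0.5556, 0.0359, 0.0265]]
44 [ 0.5567 -0.0177  0.054 ]
36 [0.4546 0.1475 0.046 ] [0.0364 0.0356 0.0372 0.036 ] [87.6  0.  88.1 88.6]
28 [ 0.3474 -0.2701  0.046 ] [0.0276 0.0254 0.0277 0.0269] [73.6 73.3 76.8 73.2]
20 collar [[0.4623 0.0241 0.024 ]] 20 top [[0.4646 0.0238 0.046 ]]
12 collar [[ 0.4356 -0.0824  0.024 ]]
wall x [0.73110155 0.7334246  0.73423906 0.75924592]
cab [ 0.2127675  -0.50557782  0.10001674] [ 0.6199877  -0.17347864  0.20512261]
28 (array([ 0.225 , -0.2467,  0.0951]), np.float64(21.5), np.float64(-68.5))
[[ 0.93   0.367 -0.001]
 [ 0.367 -0.93   0.001]
 [-0.    -0.001 -1.   ]]
```

Run:
```python
from h import *
print(rel((.3478,-.2698,.12),-15))
```

```text
(array([ 0.2245, -0.246 ,  0.1251]), np.float64(-53.5), np.float64(-68.5))
```

Call:
play_rows(
  commands="0.112 -0.123 0 -27;0.2245 -0.246 0.03 -53.5;0.2245 -0.246 0.06 -53.5;0.2245 -0.246 0.125 -53.5;0.2245 -0.246 0.125 -53.5;0.2245 -0.246 0.125 -53.5;0.2245 -0.246 0.125 -53.5;0.2245 -0.246 0.125 -53.5;0.2245 -0.246 0.125 -53.5;0.2245 -0.246 0.125 -53.5;0.2245 -0.246 0.125 -53.5;0.2245 -0.246 0.125 -53.5",
  hand=0,
  force=20,
)

```text
time: 1.3
tool_pos: [0.3477, -0.2714, 0.2803]
orientation: [2.493, 1.91, 0.0]
force: [0.6, 0.6, 1.0]
grip_width: 0.092
finger_force: 0.0
```

Run:
```python
from h import *
print(rel((.3478,-.2698,.022),-15))
f=grab('s1','side');g=grab('t1','top')
u=cv2.resize(f['img'][90:190,250:380,::-1],(780,600),interpolation=cv2.INTER_CUBIC);cv2.imwrite('pics/s1c.png',u)
```

```text
(array([ 0.0016, -0.0004,  0.099 ]), np.float64(-0.1), np.float64(-15.1))
```

View pics/s1c.png

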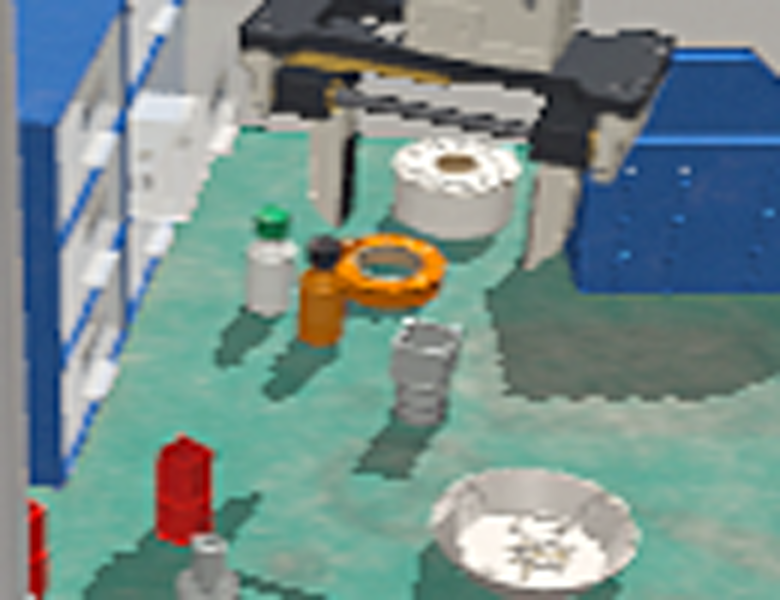

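The 28 nozzle stands upright at about crop (425,370), in the clear under the open fingers. Descending.

Call:
play_rows(
  commands="0.0015 0 0.04 0;0.0015 0 0.07 0;0.0015 0 0.09 0;0.0015 0 0.098 0;0.0015 0 0.098 0;0.0015 0 0.098 0",
)

```text
time: 2.0
tool_pos: [0.3486, -0.2691, 0.1824]
orientation: [2.492, 1.912, 0.0]
force: [-0.7, -0.0, 0.4]
grip_width: 0.0919
finger_force: 0.0
```

Call:
play_rows(
  commands="0 0 0 0;0 0 0 0;0 0 0 0;0 0 0 0;0 0 0 0;0 0 0 0;0 0 0 0;0 0 0 0;0 0 0 0;0 0 0 0",
  hand=1,
  force=20,
)

```text
time: 3.0
tool_pos: [0.3483, -0.2687, 0.1817]
orientation: [-2.492, -1.913, 0.0]
force: [-0.2, -0.7, 0.3]
grip_width: 0.0279
finger_force: 20.0
```

Call:
play_rows(
  commands="0 0 -0.02 0;0 0 -0.05 0;0 0 -0.09 0;0 0 -0.13 0;0 0 -0.13 0;0 0 -0.13 0",
)

```text
time: 3.6
tool_pos: [0.3483, -0.2689, 0.3124]
orientation: [2.491, 1.911, 0.001]
force: [-0.5, -0.5, -1.3]
grip_width: 0.0277
finger_force: 20.0
```

Run:
```python
from h import *
print(rel((.5577,.0895,.15),-2), rel((.5577,.0895,.032),-2))
f=grab('s2','side')
u=cv2.resize(f['img'][60:160,250:380,::-1],(780,600),interpolation=cv2.INTER_CUBIC);cv2.imwrite('pics/s2c.png',u)
```

```text
(array([0.4003, 0.1095, 0.003 ]), np.float64(-13.0), np.float64(-15.0)) (array([0.4004, 0.1093, 0.121 ]), np.float64(-13.0), np.float64(-15.0))
```

View pics/s2c.png

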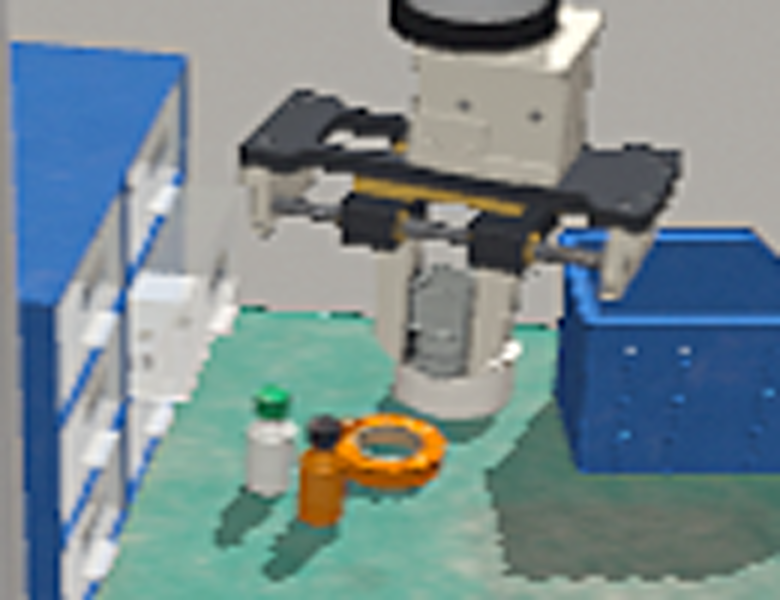

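Held squarely and upright between the pads at about crop (440,320). Carrying it to the second middle post from the 44 end.

Call:
play_rows(
  commands="0.05 0 0 0;0.1 0 0 0;0.15 0 0 0;0.2 0 0 -2;0.25 0 0 -5;0.3 0.03 0 -9;0.34 0.07 0 -13;0.38 0.1 0 -13;0.4 0.109 0 -13;0.4 0.109 0 -13;0.4 0.109 0 -13;0.4 0.109 0 -13",
)

```text
time: 4.85
tool_pos: [0.5561, 0.0887, 0.3102]
orientation: [-2.259, -2.182, 0.005]
force: [0.2, 0.8, -0.9]
grip_width: 0.0278
finger_force: 20.0
```

Call:
play_rows(
  commands="0 0 0.02 0;0 0 0.05 0;0 0 0.07 0;0 0 0.075 0;0 0 0.075 0;0 0 0.075 0",
)

```text
time: 5.45
tool_pos: [0.5571, 0.0892, 0.2377]
orientation: [2.259, 2.182, 0.001]
force: [0.0, -0.1, -0.7]
grip_width: 0.0279
finger_force: 20.0
```

Run:
```python
from h import *
s=r.sense();print(s['tool_pos'],rel((.5577,.0895,.032),-2))
f=grab('s3','side');g=grab('t3','top')
a=cv2.resize(f['img'][170:300,190:290,::-1],(460,600),interpolation=cv2.INTER_CUBIC)
cv2.imwrite('pics/s3c.png',a)
```

```text
[0.557145   0.08924478 0.23765638] (array([0.0003, 0.0005, 0.0465]), np.float64(-0.0), np.float64(-2.0))
```

View pics/s3c.png

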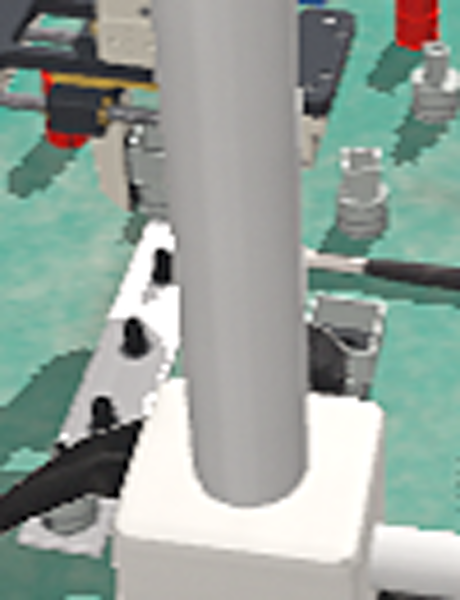

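Call:
play_rows(
  commands="0.0003 0.0005 0.008 0;0.0003 0.0005 0.016 0;0.0003 0.0005 0.024 0;0.0003 0.0005 0.03 0;0.0003 0.0005 0.036 0;0.0003 0.0005 0.036 0;0.0003 0.0005 0.036 0",
)

```text
time: 6.25
tool_pos: [0.5575, 0.0899, 0.2006]
orientation: [-2.259, -2.183, 0.0]
force: [-0.3, 0.1, -0.3]
grip_width: 0.0279
finger_force: 20.0
```

Call:
play_rows(
  commands="0 0 0.004 0;0 0 0.007 0;0 0 0.01 0;0 0 0.0105 0;0 0 0.0105 0;0 0 0.0105 0",
)

```text
time: 6.85
tool_pos: [0.5575, 0.0898, 0.1903]
orientation: [2.259, 2.183, 0.0]
force: [0.6, -0.1, 0.1]
grip_width: 0.0281
finger_force: 20.0
```

Call:
play_rows(
  commands="0 0 0 0;0 0 0 0;0 0 0 0;0 0 0 0;0 0 0 0;0 0 0 0",
  hand=0,
)

```text
time: 7.45
tool_pos: [0.5575, 0.0898, 0.1902]
orientation: [2.259, 2.183, 0.0]
force: [0.5, -0.7, 0.2]
grip_width: 0.0713
finger_force: 0.0
```

Call:
play_rows(
  commands="0 0 -0.02 0;0 0 -0.05 0;0 0 -0.09 0;0 0 -0.12 0;0 0 -0.12 0;0 0 -0.12 0",
)

```text
time: 8.05
tool_pos: [0.5575, 0.0897, 0.3107]
orientation: [2.259, 2.182, 0.002]
force: [-0.4, -0.6, -1.3]
grip_width: 0.0916
finger_force: 0.0
```

Run:
```python
from h import *
print(rel((.4352,.1480,.15),88),rel((.4552,.1480,.15),-2), '36 approach')
print('20',rel((.4635,.0245,.15),-2),'12',rel((.4363,-.082,.15),-2))
```

```text
(array([ 0.054 , -0.1243,  0.0013]), np.float64(-90.0), np.float64(-2.0)) (array([ 0.0547, -0.1043,  0.0014]), np.float64(0.0), np.float64(-2.0)) 36 approach
20 (array([-0.0684, -0.0917,  0.0014]), np.float64(0.0), np.float64(-2.0)) 12 (array([-0.1758, -0.1152,  0.0014]), np.float64(0.0), np.float64(-2.0))
```

Call:
play_rows(
  commands="0.03 -0.05 0 0;0.0545 -0.1043 0 0;0.0545 -0.1043 0.03 0;0.0545 -0.1043 0.06 0;0.0545 -0.1043 0.06 0;0.0545 -0.1043 0.06 0;0.0545 -0.1043 0.06 0",
)

```text
time: 8.75
tool_pos: [0.4558, 0.1478, 0.2509]
orientation: [2.26, 2.182, 0.001]
force: [-0.3, -0.3, 0.9]
grip_width: 0.092
finger_force: 0.0
```

Run:
```python
from h import *
print(rel((.4552,.1480,.033),-2))
f=grab('s4','side');g=grab('t4','top')
cv2.imwrite('pics/t4c.png',cv2.resize(g['img'][130:230,140:270,::-1],(780,600),interpolation=cv2.INTER_CUBIC))
```

```text
(array([ 0.0001, -0.0007,  0.0587]), np.float64(-0.0), np.float64(-2.0))
```

View pics/t4c.png

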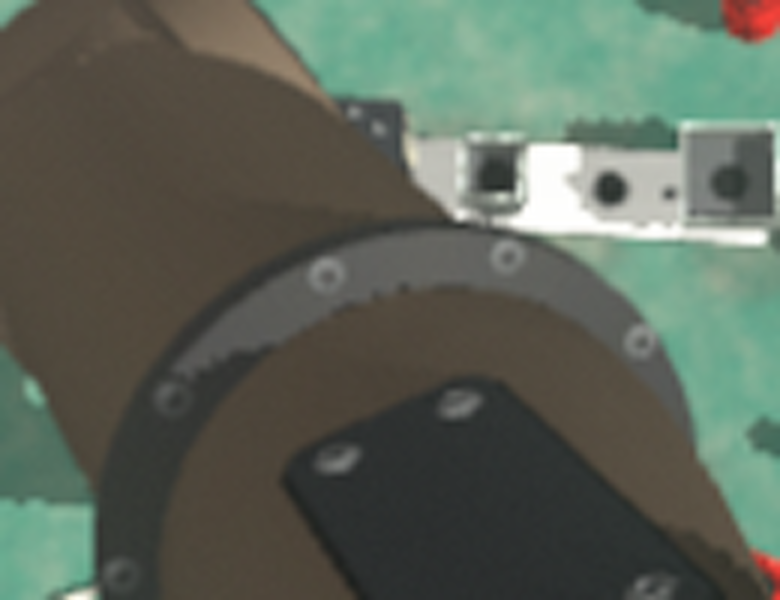

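The 28 sits on its post at crop (493,172), next-but-one to the 44. The 36 is hidden by the arm. Descending on it.

Call:
play_rows(
  commands="0 -0.0007 0.02 0;0 -0.0007 0.04 0;0 -0.0007 0.055 0;0 -0.0007 0.0585 0;0 -0.0007 0.0585 0;0 -0.0007 0.0585 0",
)

```text
time: 9.45
tool_pos: [0.4549, 0.148, 0.1926]
orientation: [2.259, 2.182, 0.002]
force: [0.4, -0.1, 0.3]
grip_width: 0.0919
finger_force: 0.0
```

Call:
play_rows(
  commands="0 0 0 0;0 0 0 0;0 0 0 0;0 0 0 0;0 0 0 0;0 0 0 0;0 0 0 0;0 0 0 0;0 0 0 0;0 0 0 0",
  hand=1,
  force=20,
)

```text
time: 10.45
tool_pos: [0.4544, 0.1479, 0.1917]
orientation: [2.259, 2.183, -0.0]
force: [-1.1, -0.6, 0.3]
grip_width: 0.0355
finger_force: 20.0
```

Call:
play_rows(
  commands="0 0 -0.02 0;0 0 -0.05 0;0 0 -0.09 0;0 0 -0.12 0;0 0 -0.12 0;0 0 -0.12 0",
)

```text
time: 11.05
tool_pos: [0.4544, 0.1477, 0.312]
orientation: [2.259, 2.182, 0.001]
force: [-0.5, 0.3, -0.2]
grip_width: 0.0362
finger_force: 20.0
```

Run:
```python
from h import *
s=r.sense();print(s['tool_pos'],rel((.5556,.0357,.15),-2))
```

```text
[0.45444893 0.14771092 0.31197852] (array([-0.1084,  0.105 ,  0.0029]), np.float64(0.0), np.float64(-2.0))
```

Call:
play_rows(
  commands="-0.04 0.03 0 0;-0.075 0.065 0 0;-0.1085 0.105 0 0;-0.1085 0.105 0 0;-0.1085 0.105 0.03 0;-0.1085 0.105 0.06 0;-0.1085 0.105 0.06 0;-0.1085 0.105 0.06 0;-0.1085 0.105 0.06 0",
)

```text
time: 11.95
tool_pos: [0.5559, 0.0363, 0.2526]
orientation: [2.259, 2.183, 0.001]
force: [-0.6, -0.5, -0.8]
grip_width: 0.0356
finger_force: 20.0
```

Run:
```python
from h import *
s=r.sense();print(s['tool_pos'],rel((.5556,.0357,.2000-.1592),-2))
g=grab('t5','top')
cv2.imwrite('pics/t5c.png',cv2.resize(g['img'][130:230,170:300,::-1],(780,600),interpolation=cv2.INTER_CUBIC))
```

```text
[0.55594698 0.03625657 0.25255702] (array([-0.0006, -0.0004,  0.0526]), np.float64(0.1), np.float64(-1.9))
```

View pics/t5c.png

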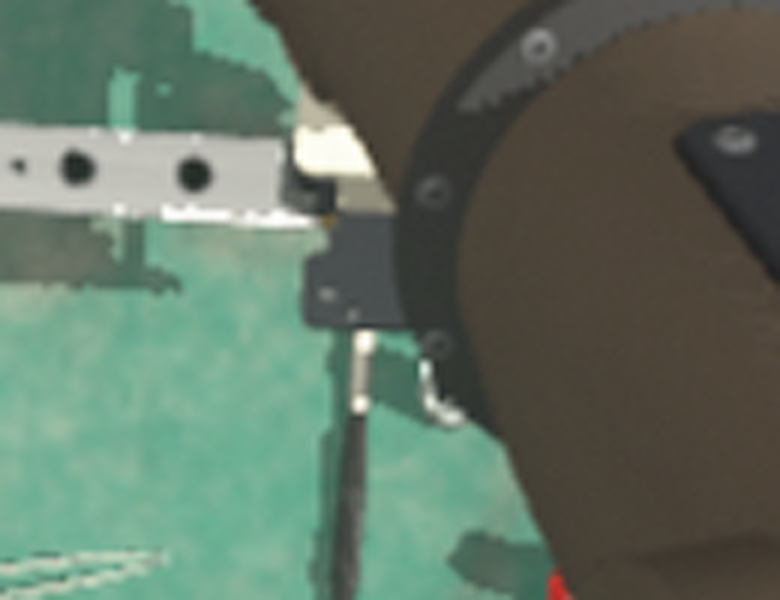

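Call:
play_rows(
  commands="-0.0005 -0.0004 0.01 0;-0.0005 -0.0004 0.02 0;-0.0005 -0.0004 0.028 0;-0.0005 -0.0004 0.036 0;-0.0005 -0.0004 0.041 0;-0.0005 -0.0004 0.041 0;-0.0005 -0.0004 0.041 0",
)

```text
time: 12.7
tool_pos: [0.5552, 0.0354, 0.2107]
orientation: [-2.259, -2.183, 0.0]
force: [-0.2, -1.0, 0.0]
grip_width: 0.0358
finger_force: 20.0
```

Call:
play_rows(
  commands="0 0 0.004 0;0 0 0.007 0;0 0 0.01 0;0 0 0.0115 0;0 0 0.0115 0;0 0 0.0115 0",
)

```text
time: 13.3
tool_pos: [0.5551, 0.0354, 0.1996]
orientation: [2.259, 2.183, -0.0]
force: [-2.3, -0.2, 6.9]
grip_width: 0.0357
finger_force: 20.0
```

Call:
play_rows(
  commands="0 0 0 0;0 0 0 0;0 0 0 0;0 0 0 0;0 0 0 0;0 0 0 0",
  hand=0,
)

```text
time: 13.9
tool_pos: [0.5552, 0.0354, 0.1992]
orientation: [-2.259, -2.183, 0.0]
force: [-0.8, -0.4, 0.0]
grip_width: 0.0792
finger_force: 0.0
```

Call:
play_rows(
  commands="0 0 -0.02 0;0 0 -0.05 0;0 0 -0.09 0;0 0 -0.11 0;0 0 -0.11 0;0 0 -0.11 0",
)

```text
time: 14.5
tool_pos: [0.5551, 0.0352, 0.3092]
orientation: [2.259, 2.182, 0.0]
force: [0.6, 1.0, 0.0]
grip_width: 0.0917
finger_force: 0.0
```

Run:
```python
from h import *
s=r.sense();print(s['tool_pos'],rel((.4635,.0245,.09),-2),rel((.4635,.0245,.022),-2))
```

```text
[0.55512895 0.03518888 0.30921196] (array([-0.0138, -0.0912,  0.06  ]), np.float64(0.0), np.float64(-2.0)) (array([-0.0138, -0.0913,  0.128 ]), np.float64(0.0), np.float64(-2.0))
```

Call:
play_rows(
  commands="-0.014 -0.05 0 0;-0.014 -0.0912 0.02 0;-0.014 -0.0912 0.06 0;-0.014 -0.0912 0.09 0;-0.014 -0.0912 0.11 0;-0.014 -0.0912 0.127 0;-0.014 -0.0912 0.1275 0;-0.014 -0.0912 0.1275 0;-0.014 -0.0912 0.1275 0",
  hand=0.3,
)

```text
time: 15.4
tool_pos: [0.4632, 0.0245, 0.1813]
orientation: [-2.259, -2.182, 0.001]
force: [0.6, -0.1, -0.9]
grip_width: 0.0643
finger_force: 0.0
```

Call:
play_rows(
  commands="0 0 0 0;0 0 0 0;0 0 0 0;0 0 0 0;0 0 0 0;0 0 0 0;0 0 0 0;0 0 0 0",
  hand=1,
  force=20,
)

```text
time: 16.2
tool_pos: [0.4636, 0.0245, 0.1818]
orientation: [2.259, 2.183, 0.0]
force: [0.9, -0.1, 2.0]
grip_width: 0.0276
finger_force: 20.0
```

Call:
play_rows(
  commands="0 0 -0.02 0;0 0 -0.05 0;0 0 -0.09 0;0 0 -0.13 0;0 0 -0.13 0;0 0 -0.13 0",
)

```text
time: 16.8
tool_pos: [0.4636, 0.0244, 0.3123]
orientation: [2.259, 2.181, 0.002]
force: [-1.2, -0.2, -1.2]
grip_width: 0.0275
finger_force: 20.0
```

Run:
```python
from h import *
s=r.sense();print(s['tool_pos'],rel((.5597,.1435,.15),-2))
f=grab('s6','side')
cv2.imwrite('pics/s6c.png',cv2.resize(f['img'][130:260,200:330,::-1],(600,600),interpolation=cv2.INTER_CUBIC))
```

```text
[0.4636261  0.02436073 0.31228633] (array([0.1224, 0.0919, 0.0032]), np.float64(0.0), np.float64(-2.0))
```

View pics/s6c.png

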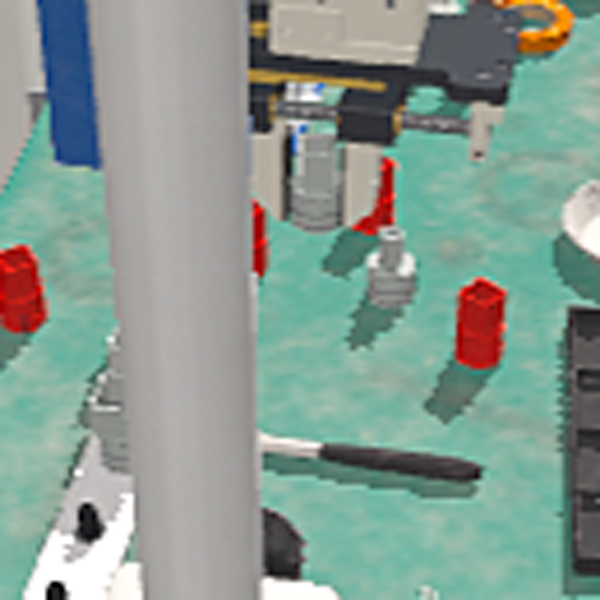

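The 20 is held upright at crop (318,180). Moving to its post, with release at TCP z of about 0.190.

Call:
play_rows(
  commands="0.04 0.03 0 0;0.08 0.06 0 0;0.1225 0.092 0 0;0.1225 0.092 0 0;0.1225 0.092 0.04 0;0.1225 0.092 0.075 0;0.1225 0.092 0.075 0;0.1225 0.092 0.075 0;0.1225 0.092 0.075 0",
)

```text
time: 17.75
tool_pos: [0.5602, 0.144, 0.2379]
orientation: [2.259, 2.183, 0.002]
force: [-0.6, -0.2, -0.7]
grip_width: 0.0272
finger_force: 20.0
```

Call:
play_rows(
  commands="0 0 0.008 0;0 0 0.016 0;0 0 0.024 0;0 0 0.03 0;0 0 0.036 0;0 0 0.036 0;0 0 0.036 0",
)

```text
time: 18.45
tool_pos: [0.5597, 0.1438, 0.2006]
orientation: [-2.259, -2.183, 0.0]
force: [-0.4, -0.5, -0.3]
grip_width: 0.0279
finger_force: 20.0
```

Call:
play_rows(
  commands="0 0 0.004 0;0 0 0.007 0;0 0 0.01 0;0 0 0.011 0;0 0 0.011 0;0 0 0.011 0",
)

```text
time: 19.05
tool_pos: [0.5597, 0.1437, 0.1899]
orientation: [2.259, 2.183, -0.0]
force: [-1.2, -0.1, 3.5]
grip_width: 0.0275
finger_force: 20.0
```

Call:
play_rows(
  commands="0 0 0 0;0 0 0 0;0 0 0 0;0 0 0 0;0 0 0 0;0 0 0 0",
  hand=0.2,
)

```text
time: 19.65
tool_pos: [0.5597, 0.1438, 0.1897]
orientation: [-2.259, -2.183, 0.0]
force: [-0.2, -0.2, 1.0]
grip_width: 0.0703
finger_force: 0.0
```

Call:
play_rows(
  commands="0 0 -0.02 0;0 0 -0.05 0;0 0 -0.09 0;0 0 -0.12 0;0 0 -0.12 0;0 0 -0.12 0",
)

```text
time: 20.25
tool_pos: [0.5598, 0.1437, 0.3102]
orientation: [2.259, 2.182, 0.002]
force: [-0.3, -0.5, -0.5]
grip_width: 0.0734
finger_force: 0.0
```

Run:
```python
from h import *
s=r.sense();print(s['tool_pos'],rel((.4363,-.082,.022),-2))
```

```text
[0.55982803 0.1436668  0.31023569] (array([-0.2298, -0.1158,  0.1288]), np.float64(0.0), np.float64(-2.0))
```

Run:
```python
from h import *
f=pickle.load(open('top0.pkl','rb'))
print(at_z(f,[(290,173),(311.5,200),(267,228)],.046).round(3))
```

```text
[[ 0.521 -0.094  0.046]
 [ 0.45  -0.15   0.046]
 [ 0.376 -0.036  0.046]]
```

Call:
play_rows(
  commands="-0.05 -0.02 0 0;-0.1 -0.045 0 0;-0.15 -0.07 0 0;-0.2 -0.1 0 0;-0.23 -0.116 0 0;-0.23 -0.116 0.04 0;-0.23 -0.116 0.06 0;-0.23 -0.116 0.06 0;-0.23 -0.116 0.06 0;-0.23 -0.116 0.06 0",
  hand=0.4,
)

```text
time: 21.25
tool_pos: [0.4364, -0.0815, 0.2503]
orientation: [2.258, 2.184, 0.001]
force: [-0.1, 0.1, 0.7]
grip_width: 0.0553
finger_force: 0.0
```

Call:
play_rows(
  commands="0 0 0.02 0;0 0 0.04 0;0 0 0.06 0;0 0 0.069 0;0 0 0.069 0;0 0 0.069 0",
)

```text
time: 21.85
tool_pos: [0.4364, -0.0819, 0.1815]
orientation: [2.258, 2.183, 0.001]
force: [-0.2, 0.6, 0.2]
grip_width: 0.0551
finger_force: 0.0
```

Call:
play_rows(
  commands="0 0 0 0;0 0 0 0;0 0 0 0;0 0 0 0;0 0 0 0;0 0 0 0;0 0 0 0;0 0 0 0",
  hand=1,
  force=20,
)

```text
time: 22.65
tool_pos: [0.436, -0.0822, 0.181]
orientation: [2.259, 2.182, 0.0]
force: [-0.8, -0.2, 5.2]
grip_width: 0.0274
finger_force: 20.0
```

Call:
play_rows(
  commands="0 0 -0.02 0;0 0 -0.05 0;0 0 -0.09 0;0 0 -0.13 0;0 0 -0.13 0;0 0 -0.13 0",
)

```text
time: 23.25
tool_pos: [0.4359, -0.0823, 0.3112]
orientation: [2.259, 2.181, 0.001]
force: [-0.3, 0.2, -0.3]
grip_width: 0.0277
finger_force: 20.0
```

Run:
```python
from h import *
s=r.sense();print(s['tool_pos'],rel((.5618,.1972,.15),-2))
f=grab('s7','side')
cv2.imwrite('pics/s7c.png',cv2.resize(f['img'][100:230,220:350,::-1],(600,600),interpolation=cv2.INTER_CUBIC))
```

```text
[ 0.43587897 -0.08230844  0.31123035] (array([0.2837, 0.1161, 0.002 ]), np.float64(-0.0), np.float64(-2.0))
```

View pics/s7c.png

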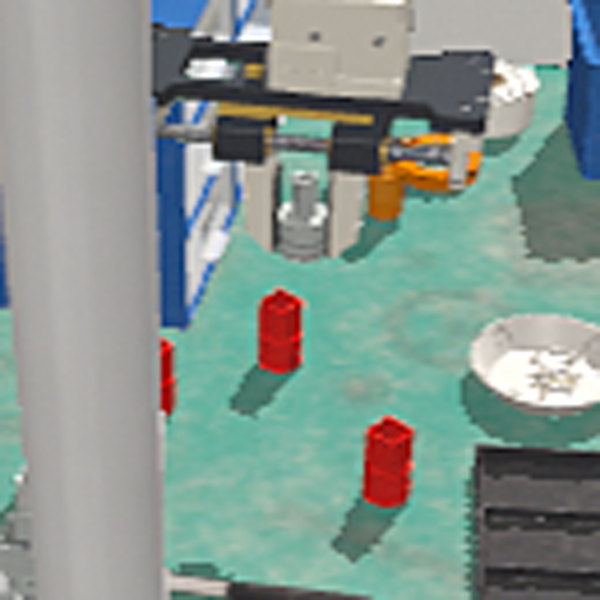

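The 12 is held upright at crop (302,215), and the red ones are untouched. Moving to the last post.

Call:
play_rows(
  commands="0.05 0.02 0 0;0.1 0.04 0 0;0.145 0.06 0 0;0.19 0.08 0 0;0.235 0.1 0 0;0.27 0.116 0 0;0.2835 0.116 0 0;0.2835 0.116 0 0;0.2835 0.116 0.04 0;0.2835 0.116 0.074 0;0.2835 0.116 0.074 0;0.2835 0.116 0.074 0",
)

```text
time: 24.5
tool_pos: [0.5612, 0.1958, 0.2364]
orientation: [-2.26, -2.181, 0.004]
force: [-0.0, 0.6, -0.0]
grip_width: 0.0275
finger_force: 20.0
```

Call:
play_rows(
  commands="0 0 0.008 0;0 0 0.016 0;0 0 0.024 0;0 0 0.03 0;0 0 0.036 0;0 0 0.036 0;0 0 0.036 0",
)

```text
time: 25.2
tool_pos: [0.5616, 0.1973, 0.2006]
orientation: [-2.259, -2.183, 0.0]
force: [-0.2, 0.3, -0.2]
grip_width: 0.0279
finger_force: 20.0
```

Call:
play_rows(
  commands="0 0 0.004 0;0 0 0.007 0;0 0 0.01 0;0 0 0.011 0;0 0 0.011 0;0 0 0.011 0",
)

```text
time: 25.8
tool_pos: [0.5616, 0.1973, 0.1897]
orientation: [2.259, 2.183, 0.0]
force: [-0.2, -0.4, -0.6]
grip_width: 0.0275
finger_force: 20.0
```

Call:
play_rows(
  commands="0 0 0 0;0 0 0 0;0 0 0 0;0 0 0 0;0 0 0 0;0 0 0 0",
  hand=0.2,
)

```text
time: 26.4
tool_pos: [0.5616, 0.1972, 0.1897]
orientation: [2.259, 2.183, -0.0]
force: [-0.1, 0.2, -1.5]
grip_width: 0.0704
finger_force: 0.0
```

Call:
play_rows(
  commands="0 0 -0.02 0;0 0 -0.05 0;0 0 -0.09 0;0 0 -0.13 0;-0.04 -0.02 -0.17 0;-0.08 -0.06 -0.17 0;-0.12 -0.1 -0.17 0;-0.16 -0.13 -0.17 0;-0.21 -0.13 -0.17 0;-0.26 -0.13 -0.17 0;-0.31 -0.13 -0.17 0;-0.36 -0.13 -0.17 0",
)

```text
time: 27.6
tool_pos: [0.4192, -0.1431, 0.3602]
orientation: [2.258, 2.182, 0.0]
force: [0.9, 0.6, -0.4]
grip_width: 0.0738
finger_force: 0.0
```

Call:
play_rows(
  commands="-0.04 0 0 0;-0.08 0 0 0;-0.12 0 0 0;-0.12 0 0 0;-0.12 0 0 0",
)

```text
time: 28.1
tool_pos: [0.4155, -0.2617, 0.3595]
orientation: [-2.261, -2.18, -0.0]
force: [0.2, 0.4, 0.4]
grip_width: 0.0735
finger_force: 0.0
```

Run:
```python
from h import *
g=grab('t8','top');C=cloud(g)
cv2.imwrite('pics/t8c.png',cv2.resize(g['img'][130:230,150:280,::-1],(780,600),interpolation=cv2.INTER_CUBIC))
for n,k in(('44',-135),('36',-81),('28',-27),('20',27),('12',81),('round',135)):
    y=.1165+k*.000999;x=.5587+k*3.8e-5
    p=C.reshape(-1,3);q=p[(abs(p[:,0]-x)<.025)&(abs(p[:,1]-y)<.025)&(p[:,2]>.044)&(p[:,2]<.08)]
    print(n,len(q),(q.min(0)+q.max(0))/2-[x,y,0],np.percentile(q[:,2],[50,90]).round(4))
```

```text
44 58 [0.00304602 0.00141186 0.05104241] [0.0537 0.0569]
36 57 [-2.28691501e-06  1.17562747e-03  5.10557942e-02] [0.0531 0.056 ]
28 53 [ 0.00018043 -0.0019883   0.0514169 ] [0.0538 0.0576]
20 35 [0.00052094 0.00023994 0.05017874] [0.0518 0.0544]
12 21 [0.00011942 0.00043625 0.05074615] [0.0522 0.0563]
round 15 [0.00344648 0.00157117 0.05013017] [0.055  0.0559]
```

View pics/t8c.png

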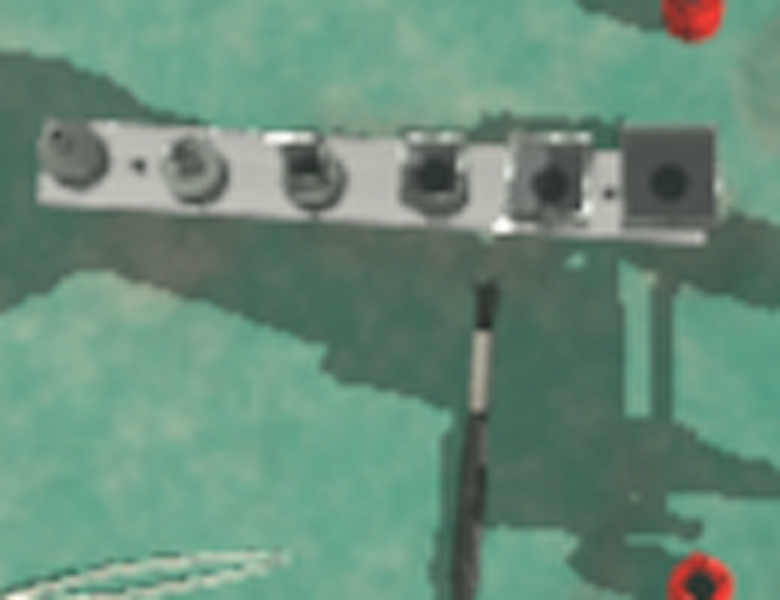

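The picture shows the row as round (75,155), 12 (193,168), 20 (310,178), 28 (433,178), 36 (548,180), 44 (668,180). All tops are at about 54 mm, so every nozzle is fully down, and the arm is clear.

```bash
python3 -c "
from rig import r
print(r.sign_off())"
```

```text
the job is handed in; nothing more can be done
None
```

The 12, 20, 28 and 36 mm nozzles are on the four middle posts in order between the round-tipped and 44 mm nozzles, fully down and released in the last top picture, and the job is handed in (no verdict was returned).

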